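Turn the welding turntable to the torch and set its brake

ROBOT

A 7-joint arm with a two-finger parallel gripper is mounted at the origin on the work surface. World frame = base frame: x ahead of the robot, y to its left, z up, the work surface at z = 0. Lengths are in m, angles in rad, forces in N, time in s.
With the tool pointing down it reaches from about 0.4 to 0.85 m from the base axis. Payload 10.4 kg.
Tool frame: the origin (TCP) lies between the finger pads; the fingertips stand 17 mm ahead of it and the grasp point (between the pads) lies 2 mm behind it; x points along the fingers, y is the direction in which the jaws open and shut, and the axes are right-handed (so a half turn about x gives the same grasp; the last joint's range is limited). The gripper opens to 87 mm and grips with 3 to 60 N. Pads are 19 mm wide; open, the fingers measure 117 mm over their backs; the gripper's body (75 mm by 190 mm) begins 51 mm behind the grasp point.
Start: joints at [1.186, 0.332, -0.065, 1.46, 0.022, 1.35, -0.088], TCP at [0.221, -0.585, 0.24] pointing down, gripper open.
Joint ranges: [-2.6, 2.6], [-0.5, 2.12], [-1.47, 1.34], [0.16, 2.42], [-1.27, 4.41], [0.06, 2.06], [-2.6, 2.6]. Speed limits (rad/s): [2.22, 2.22, 2.79, 2.79, 3.14, 3.14, 3.14].

INTERFACE

Orientations are given as a unit quaternion [x, y, z, w].
In Python, from bench import r, optics, close_job gives the robot as it stands.
- The arm moves only by the shell command python3 -m inch 'ROWS' [OPENING] [FORCE]. ROWS is JSON, a list of rows, each an object with "translation": the shift along the tool's x, y, z in cm, a list of three; "spin": the turn about the tool's x in degrees. In form: [{"translation": [tx, ty, tz], "spin": spin}, ...]. A call has 1 to 20 rows; each row shifts and turns the pose as measured when the row begins, along the tool's axes as they then stand; what a row does not reach is not made up. A row lasts 1/8 s, in which the tool goes at most 62.5 mm and 10.7 degrees, less where a joint would pass 70% of its speed; a pose out of reach is approached as far as the arm can. A call is refused whole if a number of a shift passes 6.25 or a number of a turn 10.7, either way. A call with a gripper value outside its range is refused whole. OPENING is the closure, from 0 (fully open) to 1 (shut), set as the call begins (- or left out, the last holds). The fingers move at their own pace and stop on an object; FORCE is the grip in N (left out, the last holds). Time passes only in rows, so rows that do not move let the fingers close. It gives the time, the measured TCP pose, the force and the opening at its end, in the units of the state.
- r.read_state(): the state, without advancing time (a new reading comes with each control period).
- optics.camera(name): name is "side" or "top"; returns the picture (384x512x3 uint8, red, green, blue); there is no depth.
- optics.camera_model(name): a dict with "camera_matrix" (3x3 intrinsics, pixels), "world_from_camera" (4x4, takes a point from camera to world coordinates). Camera axes: x right, y down, z forward; pixel columns grow to the right and rows downward; lengths in m; the calibration is good to about 2 mm. A picture is of the moment at which its call begins. camera_model takes no time and is no camera call.
- close_job(): hands the job in, once; it reports no verdict.
The state is a dict: "time": time; "joint_positions": joint angles; "joint_vel": joint speeds; "joint_torque": joint torques, N m; "ee_pos": TCP position; "eef_rot": TCP orientation; "ft_force": force on the tool from outside, world axes, zero at the start; "torque": the same for the moment, N m; "width": finger opening in m.
Only numpy, scipy, OpenCV 4.12 (cv2) and the standard library are available. Lean on these libraries where they do the work, as an engineer would, in place of code of your own. Each camera call takes 0.05 s, during which the arm holds its last target.

TASK

Gently push the spokes of the welding turntable round with a fingertip until the side branch of the pipe standing on it points straight at the nozzle of the torch in its stand; then push the brake lever beside it all the way round against its stop post. Do not grip the spokes or the lever, and do not touch, shift or lift the pipe: it only rides on the table. Leave the other things on the bench where they are.

Things in the scene. Friction and masses are not known exactly. Their poses are not given: they have to be found in the camera images.
- positioner: fixed grey base of the turntable. Origin on the bench under the turntable's vertical axis. Square foot plate 170x170 mm, 12 mm thick, round housing 116 mm across up to 52 mm high; from it a plate 80 mm wide and 12 mm thick runs along its +y axis to 280 mm from the turntable's axis and carries the brake lever
- turntable: steel disc 140 mm across, 12 mm thick; origin on its axis at the underside, 52 mm above the bench. Turns either way about the vertical, stays where left (friction, 2 N at the spokes). Three 14 mm round level spokes, centre line 58 mm above the bench, reach radius 133 mm at +60, 180, -60 degrees from its x axis, which lies along the branch. Free below them to the 12 mm foot plate beyond radius 60 mm
- spoke1_end (a point): centre of the 20 mm black ball at the end of the spoke at +60 degrees
- spoke2_end (a point): the same for the spoke at 180 degrees (opposite the branch)
- spoke3_end (a point): the same for the spoke at -60 degrees
- pipe: dark steel pipe tee, loose, standing on the middle of the turntable over a spigot; 60 mm outside diameter, 60 mm high (top 124 mm above the bench), 0.6 kg; origin at the centre of its underside, its x axis along the branch
- branch_end (a point): centre of the end face of the pipe's side branch: a level round stub 24 mm thick, its end 80 mm from the turntable's axis, 94 mm above the bench
- torch_stand: fixed stand holding a welding torch level. Origin on the bench under the turntable's axis; its x axis points from there towards the torch. Foot block 60x60x45 mm centred 235 mm out, post and torch up to 130 mm high
- nozzle_end (a point): centre of the copper nozzle's end face (nozzle 18 mm thick), 130 mm from the turntable's axis, 94 mm above the bench, pointing at the axis; the spokes pass below it. The branch points straight at it when branch end and nozzle end lie in the same direction from the axis
- brake (a joint): angle of the brake lever, rad: 0 = fully off, lever parallel to the base's -x axis; grows clockwise seen from above (the lever's end moves towards the base's +y, away from the turntable) up to 1.2 = against the stop post. Stays where it is left, about 1 N at its end moves it. It does not change how the table turns
- brake_pivot (a point): on the lever's pivot axis, at the lever's height, 55 mm above the bench, 210 mm from the turntable's axis along the base's +y
- brake_tip (a point): centre of the 20 mm black ball at the lever's end, 85 mm from the pivot, 55 mm above the bench; the lever is a 12 mm round bar; between pivot post (40 mm across) and ball it is free below down to the 12 mm plate
- offcut: short steel tube standing upright, 42 mm across, 50 mm high; bystander
- angle_piece: offcut of angle steel 60x50 mm, 40 mm high; bystander
- flange: flat steel ring 60 mm across, 12 mm high; bystander
- hammer: hammer lying flat; bystander
- flat_brush: brush lying flat; bystander
- spray_can: upright aluminium can 60 mm across, 160 mm high; bystander
- spanner: wrench lying flat; bystander
Things that resemble listed ones, but are neither listed nor needed, are in the scene too. There is more than one size of the pipe; the job needs the larger. Leave any blue look-alike of the torch_stand alone.

How it is judged:
On the way, in this order (a step that is already met when the one before it is completed fails the run):
1. the branch points at the nozzle, table turned by its spokes (y of branch_end in the frame of torch_stand between -0.008 and 0.008 m and x of branch_end in the frame of torch_stand above 0.06 m), for 0.3 s.
2. the brake lever is at its stop (value of joint brake above 1.08 rad), for 0.2 s.
At the end, for the whole second after the job is handed in: the branch end lies within 8 mm sideways (about 6 degrees) of the line from the turntable's axis to the nozzle, on the nozzle's side; the brake lever is beyond 1.08 rad of its 1.2; the pipe stands upright on the table over its spigot, within 6 mm of the centre; all at rest (all of step 1 and horizontal distance between pipe and turntable below 0.006 m and angle between pipe's own z axis and vertical below 0.06 rad and z of pipe in the frame of turntable below 0.017 m and value of joint brake above 1.08 rad and angular speed of each of turntable, pipe below 0.05 rad/s); the robot touches nothing.
It fails at once if the robot touches the pipe (contact force between any of the fingers, the arm and pipe above 1 N).
It fails at once if the pipe is lifted off or shifted round on the table (z of pipe in the frame of turntable above 0.02 m or y of branch_end in the frame of turntable above 0.015 m or y of branch_end in the frame of turntable below -0.015 m).
It fails at once if a spoke is gripped or struck hard (over 30 N) (contact force between the fingers and turntable above 30 N).
It fails at once if the lever is gripped or the base or lever struck hard (over 35 N) (contact force between the fingers and positioner above 35 N).
It fails at once if a bystander is moved by more than 20 mm (distance of any of offcut, angle_piece, flange, hammer, flat_brush, spray_can, spanner from where it was at the start of the episode above 0.02 m).
It also fails if it takes over 67 s, if anything falls off the work surface, if the arm or the gripper's body presses on something with over 40 N, if the wrist force passes 120 N, or if a joint passes its speed limit or range.

## Working session

There is one attempt and no reset: what is moved stays moved. The work goes in short steps, Python scripts to look and compute and a shell command to move; the robot and the scene stay as the last step left them, time stands still between calls to the robot, and variables do not carry over. Pictures are saved under pics/ and viewed, and the job is handed in when it is done.

```bash
mkdir -p pics
python3 - <<'E'
from bench import r,optics
import cv2
s=r.read_state();print({k:s[k] for k in('time','ee_pos','eef_rot','width','ft_force')})
for n in('side','top'):
    im=optics.camera(n);cv2.imwrite(f'pics/{n}0.png',im[:,:,::-1])
    m=optics.camera_model(n);print(n,m)
E
```

```text
{'time': 0.0, 'ee_pos': array([ 0.22109695, -0.5841959 ,  0.23874091]), 'eef_rot': array([-0.69545763, -0.12771995,  0.69567861, -0.12671845]), 'width': 0.08732624421404805, 'ft_force': array([ 0.6294859 , -0.68483199, -0.20953815])}
side {'camera_matrix': array([[378.82732825,   0.        , 259.52434349],
       [  0.        , 378.82732825, 191.49633193],
       [  0.        ,   0.        ,   1.        ]]), 'world_from_camera': array([[ 0.99237657, -0.06012893,  0.1075791 ,  0.32235372],
       [-0.12259713, -0.57086042,  0.81184255, -1.01885965],
       [ 0.01259743, -0.81884241, -0.57388014,  0.82948444],
       [ 0.        ,  0.        ,  0.        ,  1.        ]])}
top {'camera_matrix': array([[375.41214459,   0.        , 252.61192631],
       [  0.        , 375.41214459, 189.4140107 ],
       [  0.        ,   0.        ,   1.        ]]), 'world_from_camera': array([[ 0.01346032, -0.99601298,  0.08818711,  0.35074799],
       [-0.99949425, -0.0108611 ,  0.02988777, -0.01621467],
       [-0.02881079, -0.08854481, -0.99565544,  1.37007762],
       [ 0.        ,  0.        ,  0.        ,  1.        ]])}
```

View pics/side0.png

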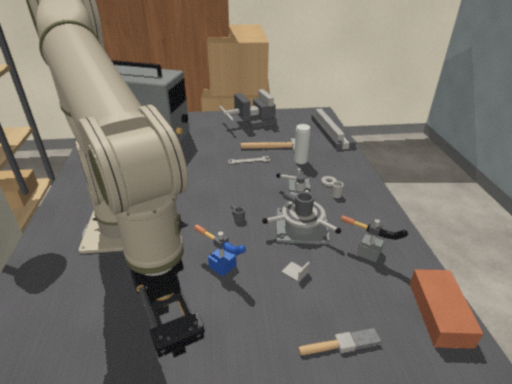

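View pics/top0.png

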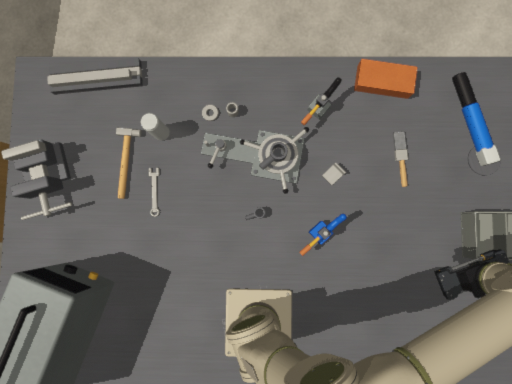

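Run:
```python
import cv2
a=cv2.imread('pics/top0.png')[80:205,190:350];cv2.imwrite('pics/top0c.png',cv2.resize(a,None,fx=5,fy=4.7 and 5,interpolation=cv2.INTER_CUBIC)[:600])
a=cv2.imread('pics/side0.png')[160:270,255:410];cv2.imwrite('pics/side0c.png',cv2.resize(a,None,fx=5,fy=5,interpolation=cv2.INTER_CUBIC))
```

```text
(no output)
```

View pics/top0c.png

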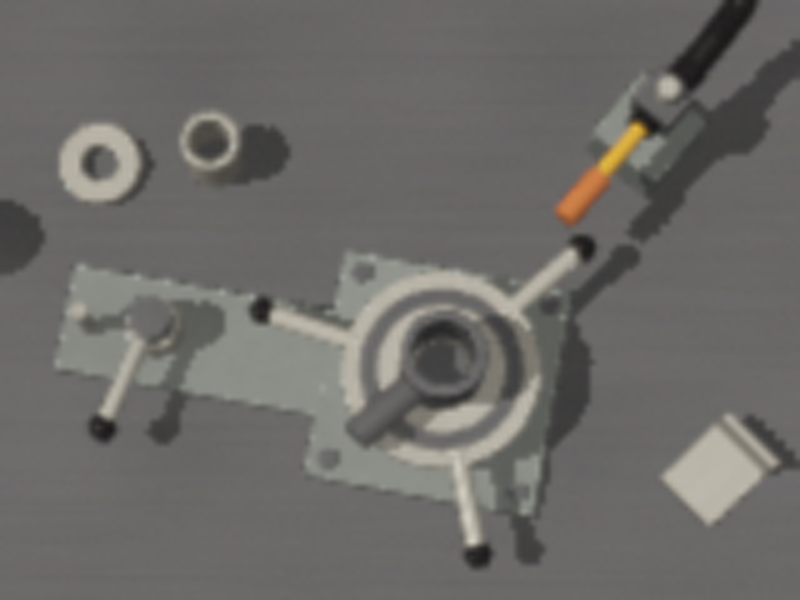

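View pics/side0c.png

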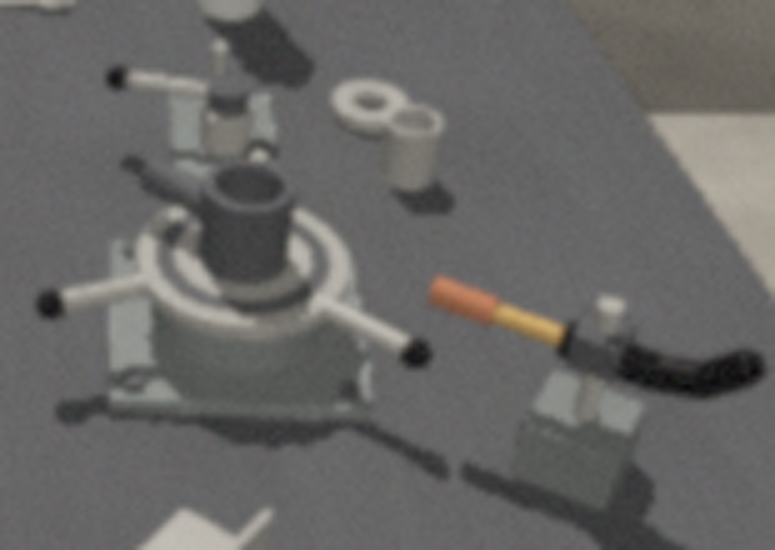

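The top crop shows the spoke balls at about (242.6,141.8), (306.6,129.4) and (285.8,190.6). The lever ball is at (210.4,165.4), the nozzle end at (303.6,122.5) and the branch end at (262.6,166).

```bash
cat > h.py <<'E'
import numpy as np
from bench import r,optics
from scipy.spatial.transform import Rotation as R
def bp(n,u,v,z):
    m=optics.camera_model(n);K=m['camera_matrix'];T=m['world_from_camera']
    d=T[:3,:3]@np.linalg.solve(K,[u,v,1]);o=T[:3,3];return o+d*(z-o[2])/d[2]
def pj(n,p):
    m=optics.camera_model(n);q=np.linalg.inv(m['world_from_camera'])@np.r_[p,1];q=m['camera_matrix']@q[:3];return q[:2]/q[2]
E
python3 - <<'E'
from h import *
f=lambda x,y:(190+x/5-.4,80+y/5-.4)
P={}
for n,x,y,z in [('A',263,309,.058),('B',583,247,.058),('C',479,553,.058),('tip',102,427,.055),('pivot',153,318,.062),('noz',568,213,.094),('branch',362,430,.094),('pipetop',445,353,.124)]:
    P[n]=bp('top',*f(x,y),z);print(n,P[n].round(4))
g=lambda x,y:(255+x/5-.4,160+y/5-.4)
for n,x,y,z in [('A',0,0,0),('B',416,352,.058),('C',50,303,.058),('tip',117,77,.055),('noz',437,293,.094)]:
    if z:print('side',n,bp('side',*g(x,y),z).round(4))
c=(P['A']+P['B']+P['C'])/3
from scipy.optimize import least_squares
s=least_squares(lambda q:[np.hypot(*(P[k][:2]-q))-.133 for k in'ABC'],c[:2]);c=s.x;print('c',c,s.fun)
for k in P:
    d=P[k][:2]-c;print(k,np.hypot(*d).round(4),np.degrees(np.arctan2(d[1],d[0])).round(1))
d=P['tip']-P['pivot'];print(np.hypot(*d[:2]),np.degrees(np.arctan2(d[1],d[0])))
s=r.read_state();print(R.from_quat(s['eef_rot']).as_matrix().round(3))
E
```

```text
A [0.6378 0.0625 0.058 ]
B [ 0.6841 -0.164   0.058 ]
C [ 0.4655 -0.0917  0.058 ]
tip [0.5526 0.1758 0.055 ]
pivot [0.6299 0.1403 0.062 ]
noz [ 0.6988 -0.1496  0.094 ]
branch [ 0.5461 -0.009   0.094 ]
pipetop [ 0.5943 -0.0643  0.124 ]
side B [ 0.6837 -0.1602  0.058 ]
side C [ 0.4635 -0.0882  0.058 ]
side tip [0.5508 0.1779 0.055 ]
side noz [ 0.6959 -0.1476  0.094 ]
c [ 0.59589075 -0.06407346] [0.00033375 0.00033102 0.0003312 ]
A 0.1333 71.7
B 0.1333 -48.6
C 0.1333 -168.0
tip 0.2437 100.2
pivot 0.2072 80.5
noz 0.1339 -39.7
branch 0.0742 132.1
pipetop 0.0016 -170.9
0.08508492035730462 155.34124188132918
[[-0.001  0.354 -0.935]
 [ 0.001 -0.935 -0.354]
 [-1.    -0.001  0.   ]]
```

```bash
cat >> h.py <<'E'
C=np.array([.595,-.0635])
def rel(target,yaw):
    s=r.read_state();M=R.from_quat(s['eef_rot']).as_matrix();p=np.array(s['ee_pos'])
    d=M.T@(np.array(target)-p)*100
    cy=np.degrees(np.arctan2(M[1,1],M[0,1]))
    print('t',round(s['time'],2),'pos',p.round(4),'yaw',cy.round(1),'tool d cm',d.round(2),'spin',((cy-yaw+180)%360-180).round(1),'F',np.round(s['ft_force'],1))
def tgt(th,rr,off,z):
    a=np.radians(th);u=np.array([np.cos(a),np.sin(a)]);t=np.array([-u[1],u[0]]);return np.r_[C+rr*u+off*t,z],th+90
def info():
    s=r.read_state();p=np.array(s['ee_pos'])[:2]-C;M=R.from_quat(s['eef_rot']).as_matrix()
    print('polar',np.hypot(*p).round(4),np.degrees(np.arctan2(p[1],p[0])).round(1)%360,'yaw-90',(np.degrees(np.arctan2(M[1,1],M[0,1]))-90)%360)
E
python3 - <<'E'
from h import *
rel(*tgt(192,.112,.045,.239))
print(tgt(192,.112,.045,.062))
E
python3 -m inch '[{"translation":[0,-4,-5],"spin":1},{"translation":[0,-4,-5],"spin":2},{"translation":[0,-4,-5],"spin":2},{"translation":[0,-4,-5],"spin":2},{"translation":[0,-4,-5],"spin":2},{"translation":[0,-4,-5],"spin":0}]' 1 20
python3 - <<'E'
from h import *
rel(*tgt(192,.112,.045,.239))
E
```

```text
t 0.1 pos [ 0.2211 -0.5843  0.2388] yaw -69.3 tool d cm [ 2.000e-02 -3.272e+01 -4.165e+01] spin 8.7 F [-0.5  0.4  0.1]
(array([ 0.49480349, -0.13080275,  0.062     ]), 282)
time: 0.85
ee_pos: [0.4338, -0.2763, 0.2363]
eef_rot: [-0.703, -0.068, 0.705, -0.066]
ft_force: [1.2, -0.5, -0.8]
width: 0.0346
t 0.85 pos [ 0.4338 -0.2763  0.2363] yaw -79.1 tool d cm [ -0.26 -13.13  -8.73] spin -1.1 F [ 1.2 -0.5 -0.8]
```

```bash
python3 -m inch '[{"translation":[0,-4.5,-3],"spin":0},{"translation":[0,-4.5,-3],"spin":0},{"translation":[0,-3,-2],"spin":0},{"translation":[0,-1,-0.5],"spin":0},{"translation":[0,0,0],"spin":0}]'
python3 - <<'E'
from h import *
rel(*tgt(192,.112,.045,.062))
E
```

```text
time: 1.48
ee_pos: [0.4951, -0.1232, 0.2353]
eef_rot: [-0.702, -0.071, 0.705, -0.068]
ft_force: [-0.3, -0.5, -0.1]
width: 0.0007
t 1.48 pos [ 0.4951 -0.1232  0.2353] yaw -78.7 tool d cm [17.32  0.82  0.1 ] spin -0.7 F [-0.3 -0.5 -0.1]
```

```bash
python3 -m inch '[{"translation":[4,0.8,0],"spin":0},{"translation":[4,0,0],"spin":0},{"translation":[4,0,0],"spin":0},{"translation":[3,0,0],"spin":0},{"translation":[1.5,0,0],"spin":0},{"translation":[0.5,0,0],"spin":0},{"translation":[0,0,0],"spin":0}]'
python3 - <<'E'
from h import *
rel(*tgt(192,.112,.045,.062))
import cv2
for n,(x,y) in {'top':(190,60),'side':(235,130)}.items():
    im=optics.camera(n)[y:y+150,x:x+200,::-1];cv2.imwrite(f'pics/{n}1.png',cv2.resize(im,None,fx=4,fy=4,interpolation=cv2.INTER_CUBIC))
E
```

```text
time: 2.35
ee_pos: [0.4935, -0.1432, 0.0614]
eef_rot: [-0.703, -0.064, 0.706, -0.065]
ft_force: [-0.4, -0.0, 0.9]
width: -0.0
t 2.35 pos [ 0.4935 -0.1432  0.0614] yaw -79.5 tool d cm [-0.06 -1.2  -0.35] spin -1.5 F [-0.4 -0.   0.9]
```

View pics/top1.png

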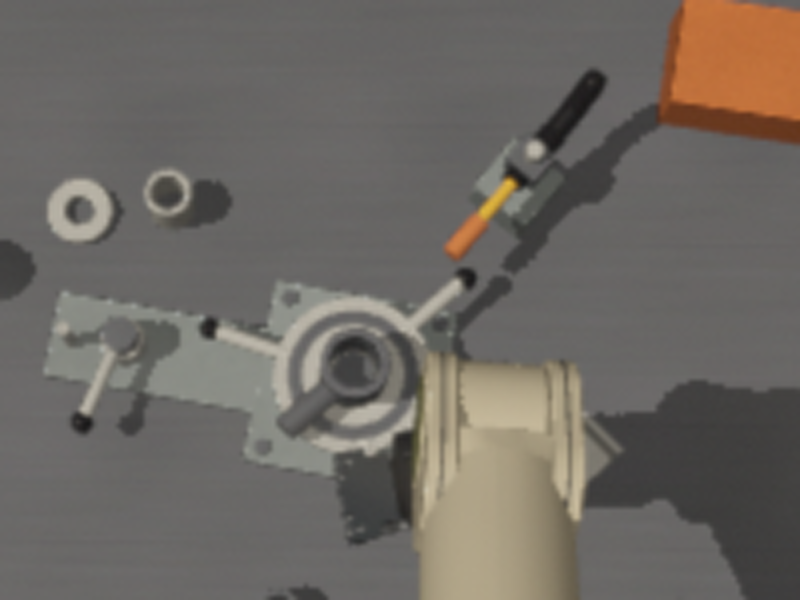

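View pics/side1.png

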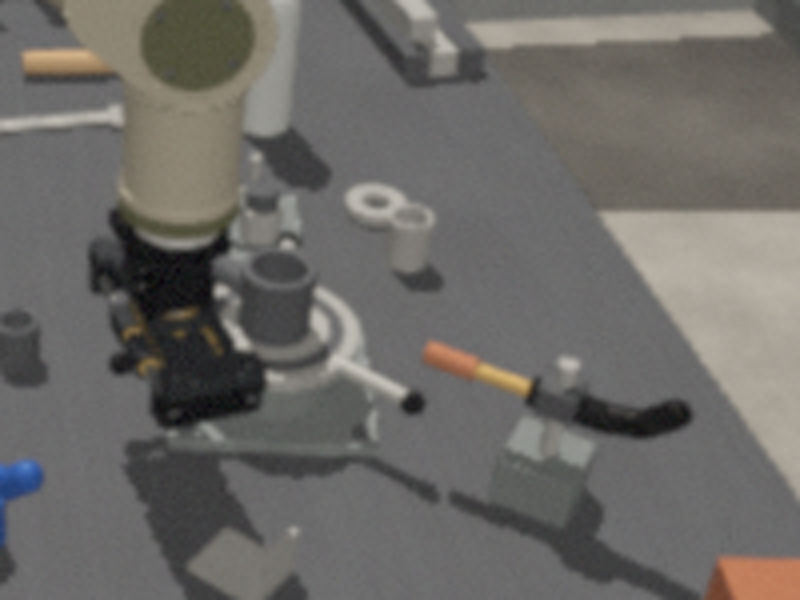

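Gripper is down behind spoke C, clear of the pipe. Now push slowly.

```bash
python3 -m inch '[{"translation":[0,-1.2,-0.2],"spin":-1},{"translation":[0,-1,-0.1],"spin":0},{"translation":[0,-0.6,0],"spin":0},{"translation":[0,-0.5,0],"spin":0},{"translation":[0,-0.5,0],"spin":1},{"translation":[0,-0.6,0.1],"spin":3}]'
python3 - <<'E'
from h import *
rel(*tgt(190,.112,.022,.062));info()
E
```

```text
time: 3.2
ee_pos: [0.4884, -0.0965, 0.0638]
eef_rot: [-0.706, -0.045, 0.706, -0.047]
ft_force: [1.1, -1.5, -0.1]
width: 0.0005
t 3.2 pos [ 0.4884 -0.0965  0.0638] yaw -82.5 tool d cm [0.18 0.81 0.09] spin -2.5 F [ 1.1 -1.5 -0.1]
polar 0.1116 197.2 yaw-90 187.45712538499873
```

```bash
python3 -m inch '[{"translation":[0.1,-0.9,0.1],"spin":5},{"translation":[0,-1,0.12],"spin":5},{"translation":[0,-1,0.12],"spin":5},{"translation":[0,-1,0.12],"spin":5},{"translation":[0,-1,0.12],"spin":5}]'
python3 - <<'E'
from h import *
rel(*tgt(160,.112,.022,.062));info()
E
```

```text
time: 3.82
ee_pos: [0.4842, -0.0491, 0.0627]
eef_rot: [-0.698, 0.118, 0.698, 0.113]
ft_force: [-0.7, -2.2, 1.1]
width: 0.0003
t 3.83 pos [ 0.4842 -0.0491  0.0627] yaw -108.8 tool d cm [ 0.06 -0.25  0.29] spin 1.2 F [-0.7 -2.2  1.1]
polar 0.1118 172.6 yaw-90 161.1876416674608
```

```bash
python3 -m inch '[{"translation":[0,-1,0.2],"spin":5},{"translation":[0,-1,0.2],"spin":5},{"translation":[0,-1,0.15],"spin":5},{"translation":[0,-1,0.15],"spin":5},{"translation":[0,-1,0.15],"spin":5}]'
python3 - <<'E'
from h import *
rel(*tgt(135,.112,.022,.062));info()
E
```

```text
time: 4.45
ee_pos: [0.5004, -0.0026, 0.0623]
eef_rot: [0.654, -0.274, -0.653, -0.267]
ft_force: [-1.0, -1.2, 1.6]
width: 0.0003
t 4.45 pos [ 0.5004 -0.0026  0.0623] yaw -135.1 tool d cm [ 0.03 -0.19  0.21] spin -0.1 F [-1.  -1.2  1.6]
polar 0.1125 147.3 yaw-90 134.9432416620247
```

```bash
python3 -m inch '[{"translation":[0,-1,0.2],"spin":5},{"translation":[0,-1,0.2],"spin":5},{"translation":[0,-1,0.15],"spin":5},{"translation":[0,-1,0.15],"spin":5},{"translation":[0,-0.6,0.1],"spin":3},{"translation":[0,0,0],"spin":0}]'
python3 - <<'E'
from h import *
rel(*tgt(112,.112,.022,.062));info()
import cv2
for n,(x,y) in {'top':(190,60),'side':(235,130)}.items():
    im=optics.camera(n)[y:y+150,x:x+200,::-1];cv2.imwrite(f'pics/{n}2.png',cv2.resize(im,None,fx=4,fy=4,interpolation=cv2.INTER_CUBIC))
print(r.read_state()['joint_positions'])
E
```

```text
time: 5.2
ee_pos: [0.5181, 0.0213, 0.0553]
eef_rot: [-0.6, 0.373, 0.61, 0.359]
ft_force: [-0.9, -1.1, -0.0]
width: 0.0002
t 5.2 pos [0.5181 0.0213 0.0553] yaw -152.3 tool d cm [-0.71 -1.77  0.28] spin 5.7 F [-0.9 -1.1 -0. ]
polar 0.1145 132.2 yaw-90 117.69894239478839
[-0.65579471  0.34389326  0.60677129  1.94514765 -0.23002332  0.94599113
 -2.59463878]
```

View pics/top2.png

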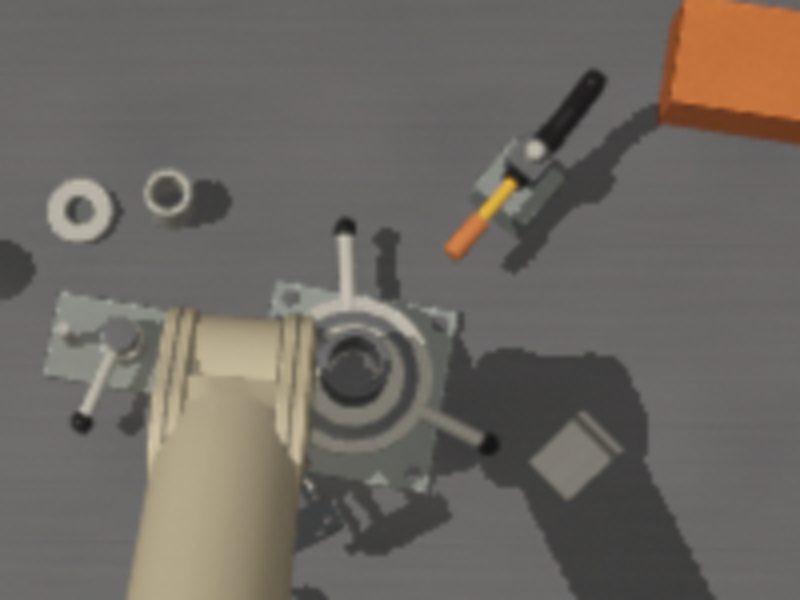

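View pics/side2.png

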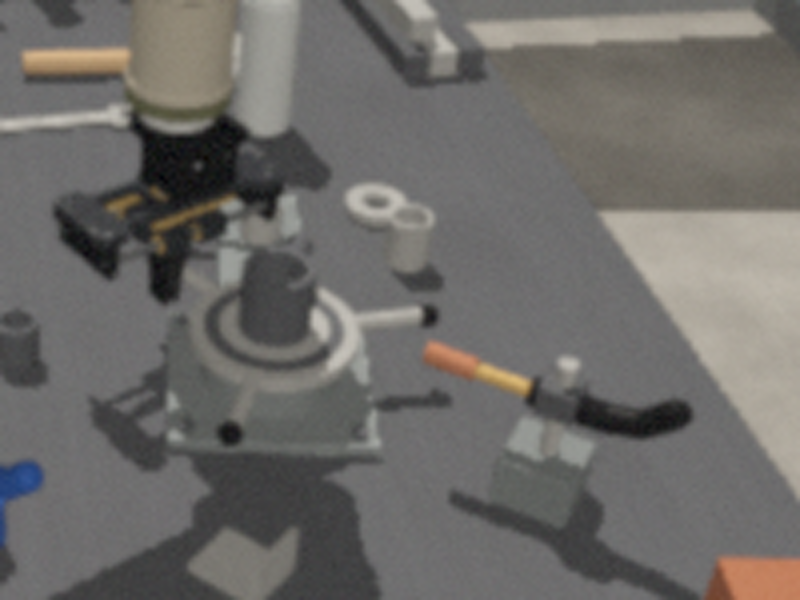

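```bash
python3 - <<'E'
from h import *
for u,v in [(312-.1,170.65),(276.15,116.7)]:
    p=bp('top',u,v,.058)[:2]-C;print(np.hypot(*p),np.degrees(np.arctan2(p[1],p[0]))%360)
E
python3 -m inch '[{"translation":[0,1,0],"spin":-2},{"translation":[-3,1,0],"spin":-5},{"translation":[-4,0,0],"spin":-8},{"translation":[-4,0,0],"spin":-10},{"translation":[-3,0,0],"spin":-10},{"translation":[-1,0,0],"spin":-10},{"translation":[0,0,0],"spin":-10}]'
python3 - <<'E'
from h import *
rel(*tgt(240,.112,.05,.2));info()
E
```

```text
0.13455247765884348 243.6810950799831
0.1332636640225748 2.67845704046279
time: 6.18
ee_pos: [0.4986, 0.0041, 0.2109]
eef_rot: [-0.699, 0.037, 0.714, 0.03]
ft_force: [0.5, 0.7, -0.7]
width: 0.0004
t 6.17 pos [0.4986 0.0041 0.2109] yaw -95.4 tool d cm [  1.08  18.07 -10.15] spin -65.4 F [ 0.5  0.7 -0.7]
polar 0.1177 144.9 yaw-90 174.56625672876697
```

```bash
python3 -m inch '[{"translation":[0,3,-1],"spin":-10},{"translation":[0,4,0],"spin":-10},{"translation":[0,3.5,-1],"spin":-10},{"translation":[0,3,-1.5],"spin":-10},{"translation":[0,2,-2],"spin":-10},{"translation":[0,0,0],"spin":-8},{"translation":[0,0,0],"spin":0}]'
python3 - <<'E'
from h import *
rel(*tgt(243,.112,.053,.062));info()
E
```

```text
time: 7.05
ee_pos: [0.5788, -0.1353, 0.211]
eef_rot: [-0.621, -0.325, 0.635, -0.323]
ft_force: [0.1, 0.9, -0.4]
width: 0.0009
t 7.05 pos [ 0.5788 -0.1353  0.211 ] yaw -35.4 tool d cm [14.9   4.22  3.27] spin -8.4 F [ 0.1  0.9 -0.4]
polar 0.0737 257.3 yaw-90 234.59183241658195
```

```bash
python3 -m inch '[{"translation":[0,3.2,3],"spin":-5},{"translation":[0,1.2,0.5],"spin":-4},{"translation":[0,0,0],"spin":0}]'
python3 - <<'E'
from h import *
rel(*tgt(243,.112,.053,.062));info()
E
```

```text
time: 7.42
ee_pos: [0.5935, -0.1909, 0.2112]
eef_rot: [-0.596, -0.373, 0.608, -0.369]
ft_force: [-1.1, 0.1, 0.2]
width: 0.0006
t 7.42 pos [ 0.5935 -0.1909  0.2112] yaw -26.7 tool d cm [14.92 -0.13 -0.4 ] spin 0.3 F [-1.1  0.1  0.2]
polar 0.1274 269.3 yaw-90 243.2740666691626
```

```bash
python3 -m inch '[{"translation":[4,0,-0.2],"spin":0},{"translation":[4,0,-0.1],"spin":0},{"translation":[4,0,0],"spin":0},{"translation":[2,0,0],"spin":0},{"translation":[0.7,0,0],"spin":0},{"translation":[0,0,0],"spin":0}]'
python3 - <<'E'
from h import *
rel(*tgt(243,.112,.03,.062));info()
import cv2
for n,(x,y) in {'top':(190,60),'side':(235,130)}.items():
    im=optics.camera(n)[y:y+150,x:x+200,::-1];cv2.imwrite(f'pics/{n}3.png',cv2.resize(im,None,fx=4,fy=4,interpolation=cv2.INTER_CUBIC))
print(r.read_state()['joint_positions'])
E
```

```text
time: 8.18
ee_pos: [0.5903, -0.1855, 0.0625]
eef_rot: [-0.6, -0.368, 0.61, -0.363]
ft_force: [0.7, 0.2, -0.3]
width: 0.0006
t 8.18 pos [ 0.5903 -0.1855  0.0625] yaw -27.7 tool d cm [ 0.08 -2.11  0.14] spin -0.7 F [ 0.7  0.2 -0.3]
polar 0.1221 267.8 yaw-90 242.26573625672447
[-0.17356833  0.52281173  0.52167902  1.67360094 -0.2870386   1.03652939
 -0.04240112]
```

View pics/side3.png

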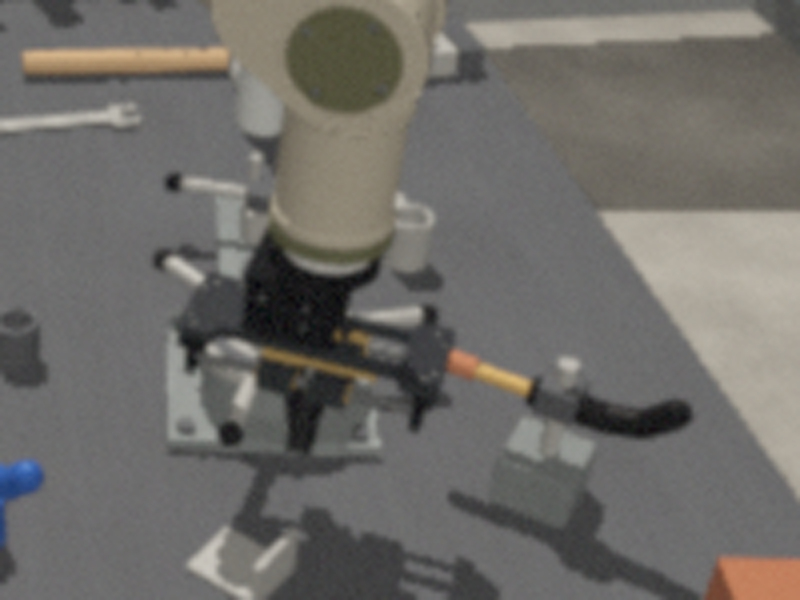

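```bash
python3 -m inch '[{"translation":[0,-1,0.1],"spin":0},{"translation":[0,-1,0],"spin":0},{"translation":[0,-0.5,0],"spin":0},{"translation":[0,-0.5,0],"spin":0},{"translation":[0,-0.5,0],"spin":1},{"translation":[0,-0.7,0.1],"spin":3},{"translation":[0,-0.9,0.1],"spin":5}]'
python3 - <<'E'
from h import *
rel(*tgt(235,.112,.022,.062));info()
E
```

```text
time: 9.15
ee_pos: [0.5438, -0.1635, 0.0663]
eef_rot: [-0.63, -0.315, 0.636, -0.314]
ft_force: [1.5, -0.7, -1.5]
width: 0.0001
t 9.15 pos [ 0.5438 -0.1635  0.0663] yaw -37.1 tool d cm [0.42 0.66 0.04] spin -2.1 F [ 1.5 -0.7 -1.5]
polar 0.1124 242.9 yaw-90 232.9008429499095
```

```bash
python3 -m inch '[{"translation":[0.3,-1,0.15],"spin":5},{"translation":[0.1,-1,0.15],"spin":5},{"translation":[0,-1,0.15],"spin":5},{"translation":[0,-1,0.15],"spin":5},{"translation":[0,-1,0.15],"spin":5}]'
python3 - <<'E'
from h import *
rel(*tgt(207,.112,.022,.062));info()
E
```

```text
time: 9.78
ee_pos: [0.5053, -0.1328, 0.0635]
eef_rot: [-0.687, -0.162, 0.689, -0.165]
ft_force: [2.4, -1.5, -1.2]
width: 0.0003
t 9.78 pos [ 0.5053 -0.1328  0.0635] yaw -63.3 tool d cm [0.15 0.09 0.06] spin -0.3 F [ 2.4 -1.5 -1.2]
polar 0.1134 217.7 yaw-90 206.74716746178416
```

```bash
python3 -m inch '[{"translation":[0.1,-1,0.15],"spin":5},{"translation":[0.1,-1,0.1],"spin":5},{"translation":[0,-1,0.1],"spin":5},{"translation":[0,-1,0.15],"spin":5},{"translation":[0,-1,0.15],"spin":5},{"translation":[0,-1,0.15],"spin":5}]'
python3 - <<'E'
from h import *
rel(*tgt(176,.112,.022,.062));info()
E
```

```text
time: 10.52
ee_pos: [0.4824, -0.0785, 0.0619]
eef_rot: [0.707, -0.032, -0.706, -0.026]
ft_force: [0.3, -1.7, 0.4]
width: 0.0004
t 10.53 pos [ 0.4824 -0.0785  0.0619] yaw -94.7 tool d cm [-0.01 -0.08  0.08] spin -0.7 F [ 0.3 -1.7  0.4]
polar 0.1136 187.6 yaw-90 175.27351180650612
```

```bash
python3 -m inch '[{"translation":[0,-1,0.15],"spin":5},{"translation":[0,-1,0.15],"spin":5},{"translation":[0,-1,0.15],"spin":5},{"translation":[0,-0.9,0.15],"spin":5},{"translation":[0,-0.6,0.1],"spin":3},{"translation":[0,0,0],"spin":0}]'
python3 - <<'E'
from h import *
rel(*tgt(150,.112,.022,.062));info()
import cv2
for n,(x,y) in {'top':(190,60),'side':(235,130)}.items():
    im=optics.camera(n)[y:y+150,x:x+200,::-1];cv2.imwrite(f'pics/{n}4.png',cv2.resize(im,None,fx=4,fy=4,interpolation=cv2.INTER_CUBIC))
print(r.read_state()['joint_positions'])
E
```

```text
time: 11.28
ee_pos: [0.485, -0.0333, 0.0616]
eef_rot: [0.685, -0.18, -0.684, -0.173]
ft_force: [0.1, -0.4, -0.2]
width: 0.0004
t 11.28 pos [ 0.485  -0.0333  0.0616] yaw -118.8 tool d cm [-0.05 -0.69  0.15] spin 1.2 F [ 0.1 -0.4 -0.2]
polar 0.1141 164.7 yaw-90 151.16344226759333
[-0.77990915  0.28509304  0.84363662  2.04749378 -0.25508381  0.91797448
 -1.87318395]
```

View pics/top4.png

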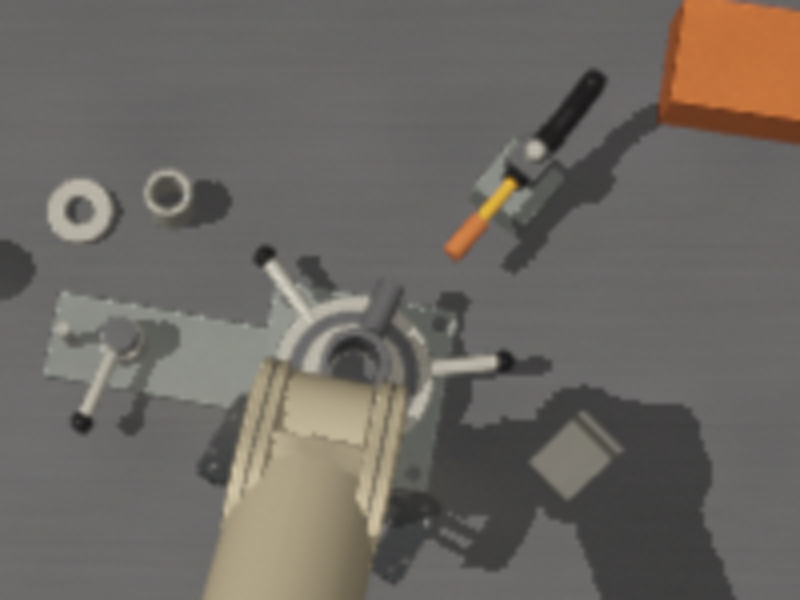

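View pics/side4.png

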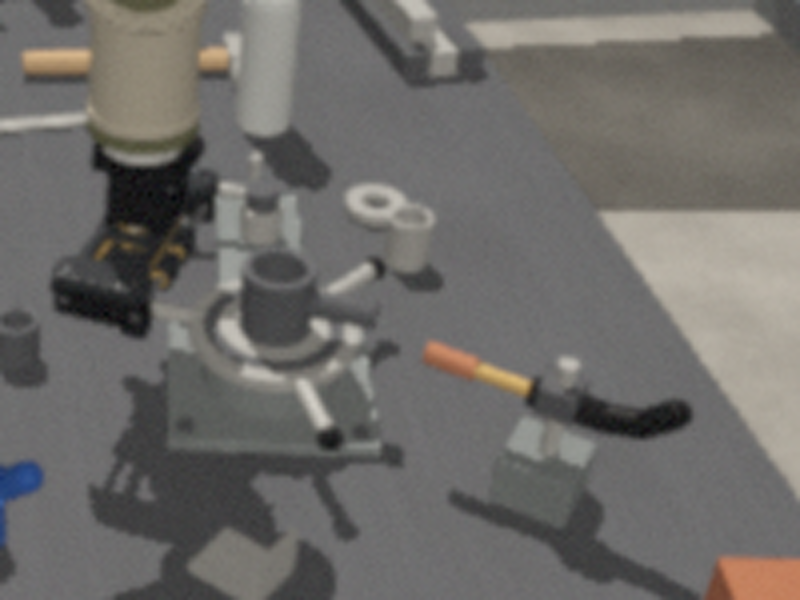

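```bash
cat > m.py <<'E'
from h import *
import sys
def ang(x,y,z=.058,f=4,ox=190,oy=60,n='top'):
    p=bp(n,ox+(x+.5)/f-.5,oy+(y+.5)/f-.5,z)[:2]-C;return np.hypot(*p).round(4),(np.degrees(np.arctan2(p[1],p[0]))%360).round(1)
E
python3 - <<'E'
from m import *
print(ang(506,361),ang(264,255),'noz',ang(454,250,.094),'branch',ang(388,288,.094))
k=dict(n='side',ox=235,oy=130)
print(ang(330,436,**k),ang(376,268,**k),ang(428,353,.094,**k))
E
```

```text
(np.float64(0.1362), np.float64(276.0)) (np.float64(0.1342), np.float64(36.1)) noz (np.float64(0.135), np.float64(320.5)) branch (np.float64(0.0761), np.float64(337.5))
(np.float64(0.1294), np.float64(276.5)) (np.float64(0.1346), np.float64(36.3)) (np.float64(0.1298), np.float64(320.5))
```

```bash
python3 -m inch '[{"translation":[0,-0.6,0.1],"spin":3},{"translation":[0,-0.9,0.15],"spin":5},{"translation":[0,-0.6,0.1],"spin":3},{"translation":[0,-0.3,0.1],"spin":1},{"translation":[0,0,0],"spin":0}]'
python3 - <<'E'
from h import *
info()
import cv2
for n,(x,y) in {'top':(190,60),'side':(235,130)}.items():
    im=optics.camera(n)[y:y+150,x:x+200,::-1];cv2.imwrite(f'pics/{n}5.png',cv2.resize(im,None,fx=4,fy=4,interpolation=cv2.INTER_CUBIC))
E
```

```text
time: 12.0
ee_pos: [0.493, -0.0134, 0.0611]
eef_rot: [0.662, -0.252, -0.662, -0.244]
ft_force: [0.4, 0.5, -0.0]
width: 0.0004
polar 0.1137 153.9 yaw-90 138.90476242283222
```

View pics/top5.png

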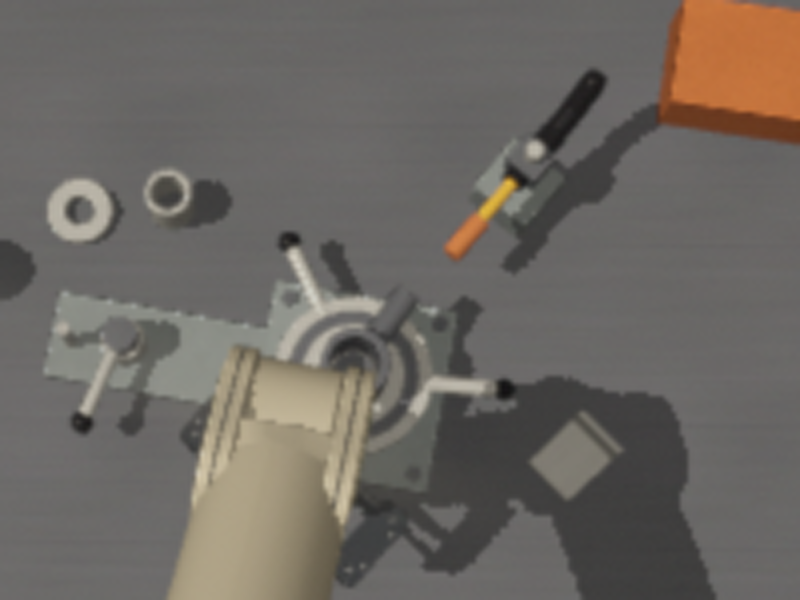

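View pics/side5.png

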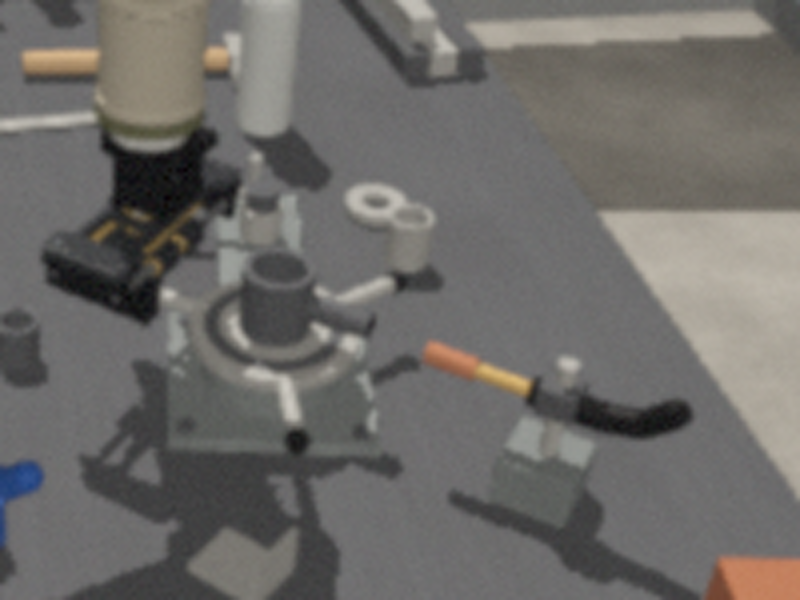

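```bash
python3 - <<'E'
from m import *
print(ang(506,388),ang(290,240),'branch',ang(403,297,.094))
k=dict(n='side',ox=235,oy=130)
print(ang(297,440,**k),ang(400,281,**k))
E
python3 - <<'E'
from h import *
rel(*tgt(139,.112,.022,.062))
E
```

```text
(np.float64(0.1358), np.float64(265.9)) (np.float64(0.1345), np.float64(24.7)) branch (np.float64(0.0754), np.float64(326.0))
(np.float64(0.1306), np.float64(265.1)) (np.float64(0.1371), np.float64(25.4))
t 12.1 pos [ 0.4929 -0.0135  0.0612] yaw -131.1 tool d cm [-0.09 -0.72  0.22] spin -0.1 F [-0.3  0.2  0.3]
```

```bash
python3 -m inch '[{"translation":[0,-0.5,0.1],"spin":2},{"translation":[0,-0.45,0.1],"spin":2},{"translation":[0,-0.15,0],"spin":1},{"translation":[0,0,0],"spin":0},{"translation":[0,0,0],"spin":0},{"translation":[0,0,0],"spin":0}]'
python3 - <<'E'
from h import *
info()
import cv2
for n,(x,y) in {'top':(190,60),'side':(235,130)}.items():
    im=optics.camera(n)[y:y+150,x:x+200,::-1];cv2.imwrite(f'pics/{n}6.png',cv2.resize(im,None,fx=4,fy=4,interpolation=cv2.INTER_CUBIC))
E
```

```text
time: 12.85
ee_pos: [0.4987, -0.0038, 0.0609]
eef_rot: [0.65, -0.283, -0.65, -0.275]
ft_force: [-0.6, 0.6, 0.9]
width: 0.0002
polar 0.1133 148.2 yaw-90 133.57678430189128
```

View pics/top6.png

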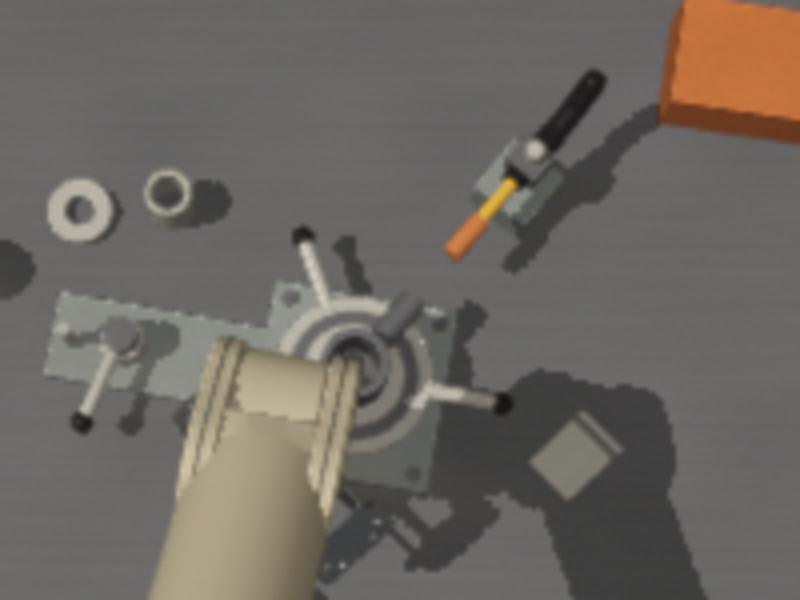

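View pics/side6.png

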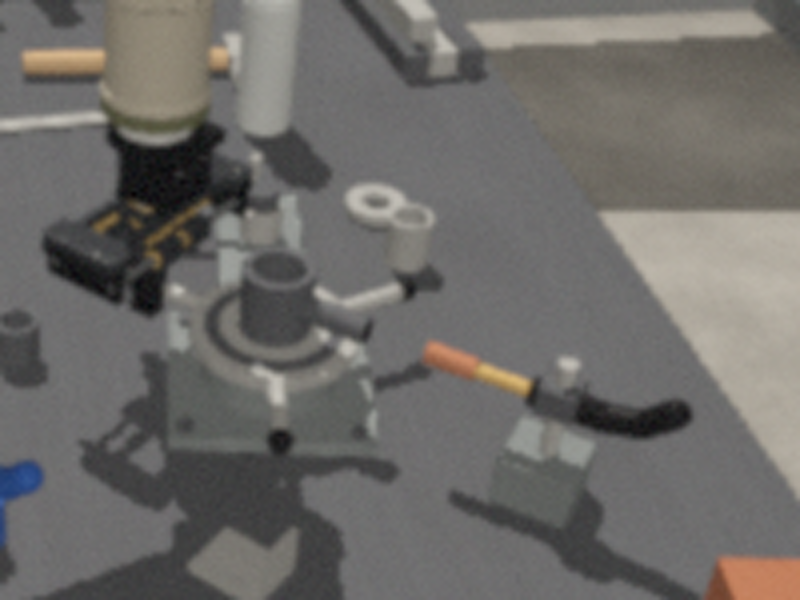

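Run:
```python
from m import *
print(ang(502,403),ang(303,235),'branch',ang(409,303,.094))
k=dict(n='side',ox=235,oy=130)
print(ang(280,440,**k),ang(406,287,**k))
```

```text
(np.float64(0.1339), np.float64(260.1)) (np.float64(0.1344), np.float64(19.4)) branch (np.float64(0.0743), np.float64(320.4))
(np.float64(0.131), np.float64(259.5)) (np.float64(0.136), np.float64(21.5))
```

```bash
python3 - <<'E'
from m import *
from scipy.optimize import least_squares
def tri(a,b):
    f=lambda p:np.r_[pj('top',p)-a,pj('side',p)-b]
    s=least_squares(f,[.6,.15,.06]);return s.x.round(4),s.fun.round(1)
T=lambda x,y:np.array([190+(x+.5)/4-.5,60+(y+.5)/4-.5]);S=lambda x,y:np.array([235+(x+.5)/4-.5,130+(y+.5)/4-.5])
print('post',tri(T(62,327),S(257,160)))
print('post low', bp('top',*T(62,327),.055))
print('can top',bp('top',149.5,121.5,.16))
print('pivot',[bp('top',*T(123,332),z)for z in(.055,.075)],'side',bp('side',*S(262,192),.075))
print('tip',bp('top',*T(82,422),.055))
print('flange',bp('top',210,113,.01),'offcut',bp('top',232,107,.05))
rel([.56,.12,.2],65)
E
python3 - <<'E'
import cv2
a=cv2.imread('pics/side0.png')[160:200,260:320];cv2.imwrite('pics/lev.png',cv2.resize(a,None,fx=12,fy=12,interpolation=cv2.INTER_CUBIC))
E
```

```text
post (array([0.6351, 0.1939, 0.0639]), array([-0. ,  0.2,  0.2, -0. ]))
post low [0.63763513 0.19526719 0.055     ]
can top [0.68034372 0.36531333 0.16      ]
pivot [array([0.63349868, 0.14053854, 0.055     ]), array([0.62919854, 0.1381546 , 0.075     ])] side [0.62292317 0.12091304 0.075     ]
tip [0.55214877 0.17532562 0.055     ]
flange [0.7547038  0.18695084 0.01      ] offcut [0.76534272 0.10182292 0.05      ]
t 12.95 pos [ 0.4987 -0.0038  0.0609] yaw -136.4 tool d cm [-14.06 -12.83   4.68] spin 158.6 F [-0.8  0.1  0. ]
```

View pics/lev.png

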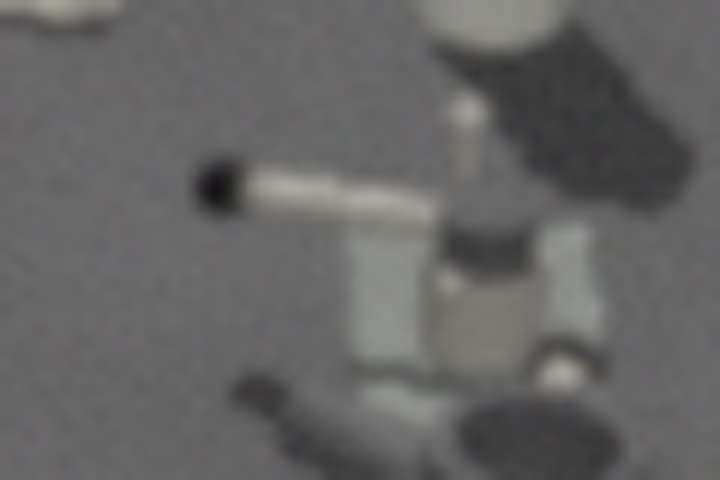

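Branch is at about 320.1° against 320.4° for the nozzle, so it's aligned. Retreat and turn the tool for the lever.

```bash
python3 -m inch '[{"translation":[0,0.8,0],"spin":0},{"translation":[0,1.2,0.3],"spin":0},{"translation":[-1,0.5,0.3],"spin":0},{"translation":[-3,0,0],"spin":0},{"translation":[-4,0,0],"spin":-4},{"translation":[-4,0,0],"spin":-10},{"translation":[-3,0,0],"spin":-10},{"translation":[0,0,0],"spin":-10},{"translation":[0,0,0],"spin":-10},{"translation":[0,0,0],"spin":-10},{"translation":[0,0,0],"spin":-10},{"translation":[0,0,0],"spin":-10},{"translation":[0,0,0],"spin":-10}]'
python3 - <<'E'
from h import *
rel([.56,.11,.2],65)
print(r.read_state()['joint_positions'])
E
```

```text
time: 14.58
ee_pos: [0.4685, -0.0225, 0.2126]
eef_rot: [-0.662, -0.241, 0.667, -0.241]
ft_force: [0.2, -0.3, -0.2]
width: 0.0006
t 14.57 pos [ 0.4685 -0.0225  0.2126] yaw -50.1 tool d cm [  1.16  -4.3  -15.53] spin -115.1 F [ 0.2 -0.3 -0.2]
[-1.0530868  -0.05561507  0.99476134  1.92886609  0.05177388  1.25024207
 -0.95042479]
```

```bash
python3 -m inch '[{"translation":[0,0,0],"spin":-10},{"translation":[0,0,0],"spin":-10},{"translation":[0,0,0],"spin":-10},{"translation":[0,0,0],"spin":-10},{"translation":[0,0,0],"spin":-10},{"translation":[0,0,0],"spin":-10},{"translation":[0,0,0],"spin":-10},{"translation":[0,0,0],"spin":-10},{"translation":[0,0,0],"spin":-10},{"translation":[0,0,0],"spin":-10},{"translation":[0,0,0],"spin":0}]'
python3 - <<'E'
from h import *
rel([.558,.125,.2],65)
import cv2
for n,(x,y) in {'top':(190,60),'side':(235,130)}.items():
    im=optics.camera(n)[y:y+150,x:x+200,::-1];cv2.imwrite(f'pics/{n}7.png',cv2.resize(im,None,fx=4,fy=4,interpolation=cv2.INTER_CUBIC))
E
```

```text
time: 15.95
ee_pos: [0.4608, -0.0287, 0.2069]
eef_rot: [0.226, 0.675, -0.224, 0.665]
ft_force: [-0.3, -0.1, -0.2]
width: 0.0001
t 15.95 pos [ 0.4608 -0.0287  0.2069] yaw 52.9 tool d cm [ 0.67 18.13 -1.51] spin -12.1 F [-0.3 -0.1 -0.2]
```

View pics/top7.png

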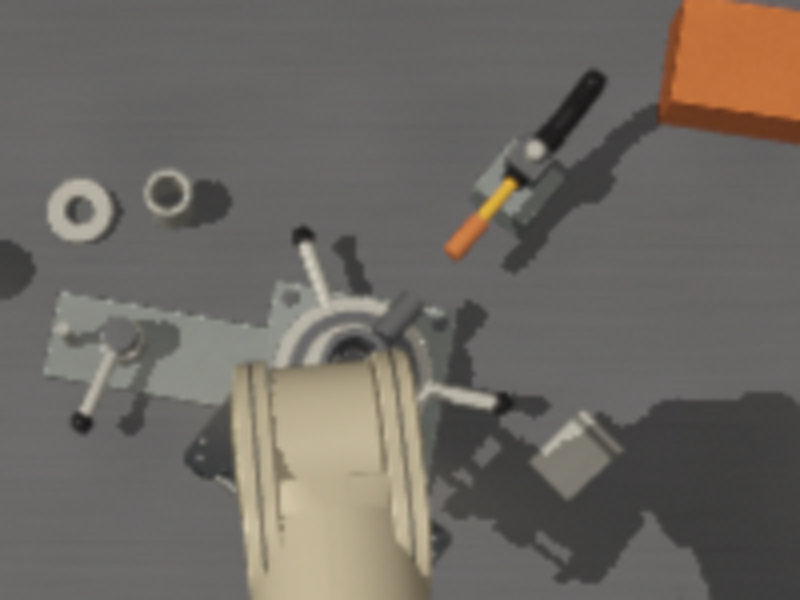

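View pics/side7.png

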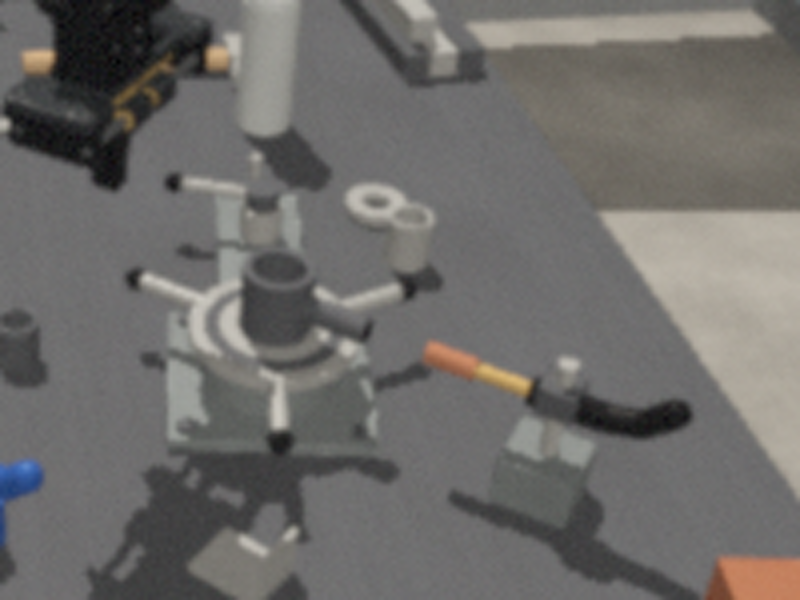

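```bash
python3 -m inch '[{"translation":[0,4,-0.3],"spin":-3},{"translation":[0,5,0],"spin":-3},{"translation":[0,4.5,0],"spin":-3},{"translation":[0,3,0],"spin":-1},{"translation":[0,1,0],"spin":0},{"translation":[0,0,0],"spin":0}]'
python3 - <<'E'
from m import *
rel([.558,.125,.06],65)
print(ang(135,278,n='side',ox=235,oy=130),ang(280,440,n='side',ox=235,oy=130))
E
```

```text
time: 16.8
ee_pos: [0.5564, 0.1227, 0.2061]
eef_rot: [0.174, 0.691, -0.17, 0.681]
ft_force: [-0.2, -0.7, 0.1]
width: 0.0004
t 16.8 pos [0.5564 0.1227 0.2061] yaw 61.8 tool d cm [14.61  0.24  0.27] spin -3.2 F [-0.2 -0.7  0.1]
(np.float64(0.1352), np.float64(139.8)) (np.float64(0.131), np.float64(259.5))
```

```bash
python3 -m inch '[{"translation":[4,0,0],"spin":-2},{"translation":[4,0,0],"spin":0},{"translation":[4,-0.3,0],"spin":0},{"translation":[2,0,0],"spin":0},{"translation":[0.6,0,0],"spin":0},{"translation":[0,0,0],"spin":0}]'
cat >> h.py <<'E'
PV=np.array([.630,.1430])
def lev(phi):
    s=r.read_state();p=np.array(s['ee_pos'])[:2]-PV;a=np.radians(phi);u=np.array([np.cos(a),np.sin(a)]);n=np.array([-u[1],u[0]])
    print('lever along',(p@u).round(4),'ccw off',(p@n).round(4))
E
python3 - <<'E'
from h import *
lev(155.3);rel([.566,.149,.06],65)
import cv2
for n,(x,y) in {'top':(190,60),'side':(235,130)}.items():
    im=optics.camera(n)[y:y+150,x:x+200,::-1];cv2.imwrite(f'pics/{n}8.png',cv2.resize(im,None,fx=4,fy=4,interpolation=cv2.INTER_CUBIC))
E
```

```text
time: 17.55
ee_pos: [0.5533, 0.1154, 0.0608]
eef_rot: [0.169, 0.691, -0.161, 0.684]
ft_force: [-0.2, -0.8, 0.7]
width: 0.0004
lever along 0.0582 ccw off 0.0571
t 17.55 pos [0.5533 0.1154 0.0608] yaw 63.1 tool d cm [ 0.12  3.57 -0.39] spin -1.9 F [-0.2 -0.8  0.7]
```

View pics/side8.png

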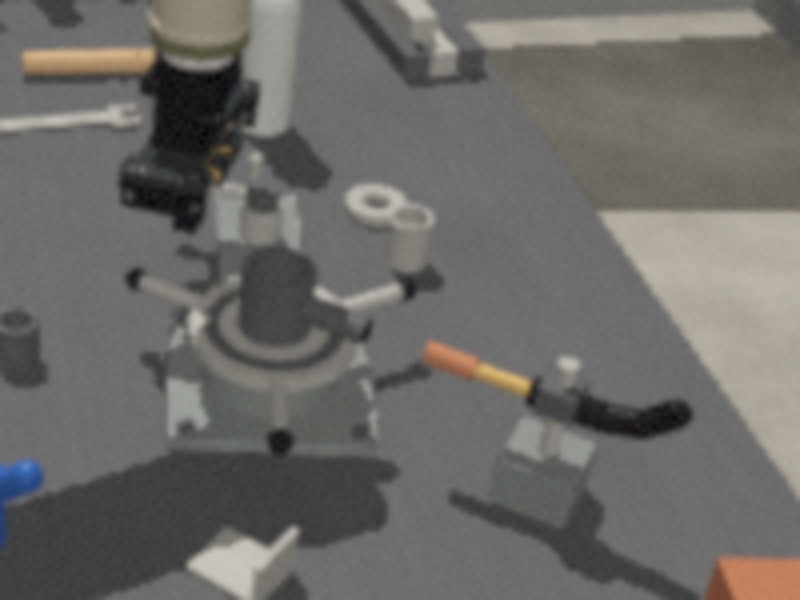

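```bash
python3 -m inch '[{"translation":[0,1.2,0],"spin":0},{"translation":[0,1,0],"spin":0},{"translation":[0,0.5,0],"spin":0},{"translation":[0,0.5,0],"spin":0},{"translation":[0,0.5,0],"spin":2},{"translation":[0,0.6,-0.1],"spin":4}]'
python3 - <<'E'
from h import *
lev(153);rel([.566,.149,.06],61)
E
```

```text
time: 18.4
ee_pos: [0.5744, 0.1579, 0.0634]
eef_rot: [0.206, 0.681, -0.197, 0.675]
ft_force: [-2.4, -1.2, 0.5]
width: 0.0005
lever along 0.0562 ccw off 0.012
t 18.4 pos [0.5744 0.1579 0.0634] yaw 56.9 tool d cm [ 0.33 -1.21 -0.22] spin -4.1 F [-2.4 -1.2  0.5]
```

```bash
python3 -m inch '[{"translation":[0.2,0.65,-0.2],"spin":7},{"translation":[0.1,0.65,-0.2],"spin":7},{"translation":[0,0.65,-0.2],"spin":7}]'
python3 - <<'E'
from h import *
lev(120);rel([.566,.149,.06],30)
s=r.read_state();p=np.array(s['ee_pos'])[:2]-PV;d=np.hypot(*p);print(d,np.degrees(np.arctan2(p[1],p[0])-np.arcsin(.021/d)))
E
```

```text
time: 18.77
ee_pos: [0.5822, 0.1764, 0.0604]
eef_rot: [0.33, 0.631, -0.324, 0.623]
ft_force: [-1.0, -0.6, 0.8]
width: 0.0008
lever along 0.0528 ccw off 0.0247
t 18.77 pos [0.5822 0.1764 0.0604] yaw 34.9 tool d cm [ 0.01 -2.9   1.32] spin 4.9 F [-1.  -0.6  0.8]
0.05826277559954646 123.94709072436008
```

```bash
python3 -m inch '[{"translation":[0,0.6,-0.25],"spin":6},{"translation":[0,0.5,-0.2],"spin":6},{"translation":[0,0.35,-0.1],"spin":4},{"translation":[0,0.2,0],"spin":2}]'
cat > lv.py <<'E'
from h import *
s=r.read_state();p=np.array(s['ee_pos'])[:2]-PV;d=np.hypot(*p);print('lever est',d,np.degrees(np.arctan2(p[1],p[0])-np.arcsin(.021/d)));rel([.6,.2,.06],12)
E
python3 lv.py
```

```text
time: 19.27
ee_pos: [0.5937, 0.1893, 0.0598]
eef_rot: [0.428, 0.569, -0.424, 0.559]
ft_force: [-1.2, -0.1, 0.5]
width: 0.0005
lever est 0.05882213740673304 107.21440370191466
t 19.27 pos [0.5937 0.1893 0.0598] yaw 15.9 tool d cm [-0.01  0.9  -0.86] spin 3.9 F [-1.2 -0.1  0.5]
```

```bash
python3 -m inch '[{"translation":[0,0.25,-0.1],"spin":2},{"translation":[0,0.2,0],"spin":1},{"translation":[0,0.2,0],"spin":0}]'; python3 lv.py
```

```text
time: 19.65
ee_pos: [0.5997, 0.1921, 0.0596]
eef_rot: [0.443, 0.558, -0.44, 0.547]
ft_force: [-1.0, 0.6, 0.4]
width: 0.0001
lever est 0.05766432618753765 100.33630684113201
t 19.65 pos [0.5997 0.1921 0.0596] yaw 12.7 tool d cm [-0.03  0.2  -0.77] spin 0.7 F [-1.   0.6  0.4]
```

No stop force yet, so I'll inch on until it rises.

```bash
python3 -m inch '[{"translation":[0,0.15,0],"spin":0},{"translation":[0,0.15,0],"spin":0}]'; python3 lv.py;  python3 - <<'E'
from h import *
import cv2
for n,(x,y) in {'top':(190,60),'side':(235,130)}.items():
    im=optics.camera(n)[y:y+150,x:x+200,::-1];cv2.imwrite(f'pics/{n}9.png',cv2.resize(im,None,fx=4,fy=4,interpolation=cv2.INTER_CUBIC))
E
```

```text
time: 19.9
ee_pos: [0.6028, 0.1929, 0.0596]
eef_rot: [0.443, 0.558, -0.44, 0.547]
ft_force: [-1.0, 0.7, 0.3]
width: 0.0006
lever est 0.05687396179372042 96.9279564638623
t 19.9 pos [0.6028 0.1929 0.0596] yaw 12.8 tool d cm [-0.03 -0.12 -0.75] spin 0.8 F [-1.   0.7  0.3]
```

View pics/side9.png

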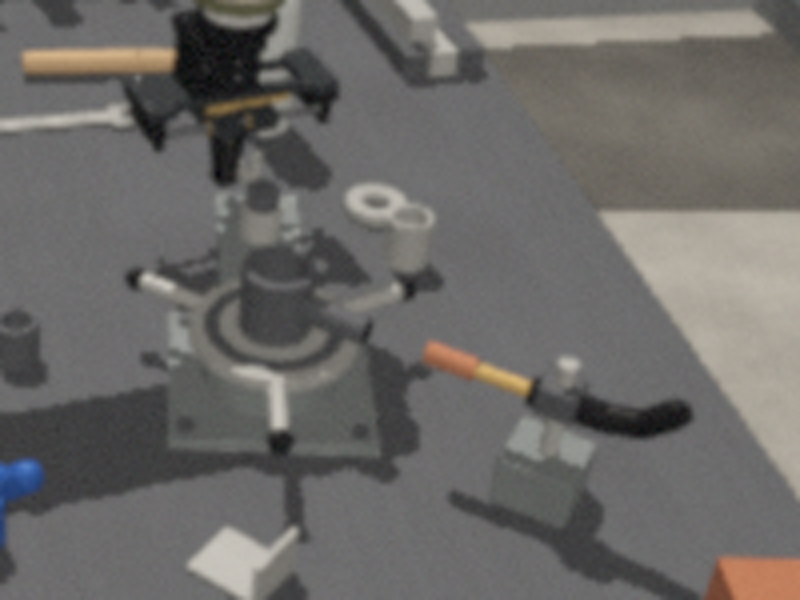

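View pics/top9.png

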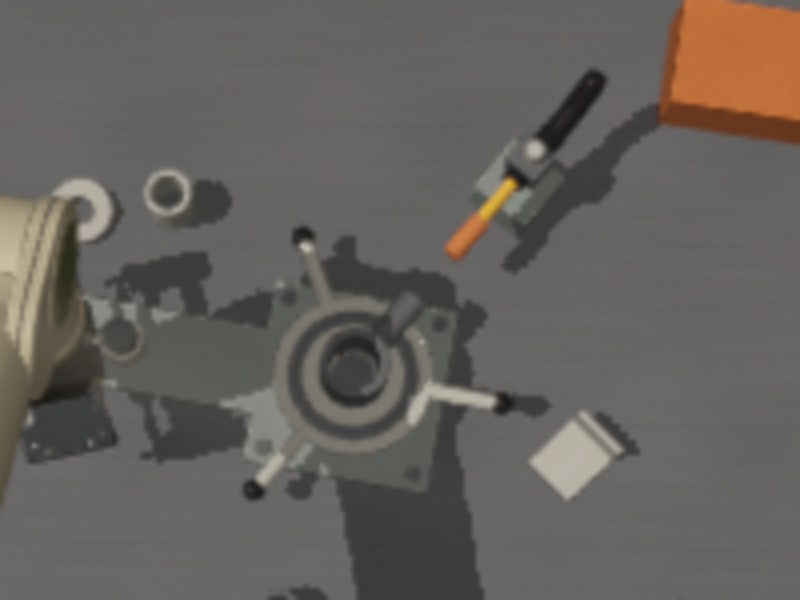

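```bash
python3 -m inch '[{"translation":[0,0.2,0],"spin":0},{"translation":[0,0.2,0],"spin":0}]'; python3 lv.py
```

```text
time: 20.25
ee_pos: [0.6055, 0.1935, 0.0594]
eef_rot: [0.442, 0.559, -0.441, 0.546]
ft_force: [-14.5, -1.0, 9.6]
width: 0.0006
lever est 0.05614453862505299 93.92858993264622
t 20.25 pos [0.6055 0.1935 0.0594] yaw 12.8 tool d cm [-0.05 -0.39 -0.76] spin 0.8 F [-14.5  -1.    9.6]
```

```bash
python3 -m inch '[{"translation":[0,0.2,0],"spin":0},{"translation":[0,0.2,0],"spin":0}]'; python3 lv.py
```

```text
time: 20.5
ee_pos: [0.6056, 0.1935, 0.0593]
eef_rot: [0.44, 0.561, -0.443, 0.543]
ft_force: [-13.3, -1.2, 11.1]
width: 0.0001
lever est 0.05609991212678102 93.84507145215892
t 20.5 pos [0.6056 0.1935 0.0593] yaw 12.7 tool d cm [-0.05 -0.4  -0.76] spin 0.7 F [-13.3  -1.2  11.1]
```

Force rose to about 15 N with no further motion, so the lever is at its stop. Back off, lift and check.

```bash
python3 -m inch '[{"translation":[0,-0.3,0],"spin":0},{"translation":[0,-1,0],"spin":0},{"translation":[0,-1.5,0],"spin":0},{"translation":[-1,-0.5,0],"spin":0},{"translation":[-3,0,0],"spin":0},{"translation":[-4,0,0],"spin":0},{"translation":[-5,0,0],"spin":0},{"translation":[-3,-3,0],"spin":0},{"translation":[0,-5,0],"spin":0},{"translation":[0,-5,0],"spin":0},{"translation":[0,-4,0],"spin":0},{"translation":[0,0,0],"spin":0},{"translation":[0,0,0],"spin":0}]'; python3 lv.py;  python3 - <<'E'
from h import *
import cv2
for n,(x,y) in {'top':(190,60),'side':(235,130)}.items():
    im=optics.camera(n)[y:y+150,x:x+200,::-1];cv2.imwrite(f'pics/{n}10.png',cv2.resize(im,None,fx=4,fy=4,interpolation=cv2.INTER_CUBIC))
E
```

```text
time: 22.12
ee_pos: [0.4457, 0.1535, 0.2373]
eef_rot: [0.44, 0.565, -0.449, 0.535]
ft_force: [-0.0, 1.1, 0.4]
width: 0.0002
lever est 0.1845696307532428 170.20560583254567
t 22.12 pos [0.4457 0.1535 0.2373] yaw 12.1 tool d cm [17.15 16.71 -0.89] spin 0.1 F [-0.   1.1  0.4]
```

View pics/side10.png

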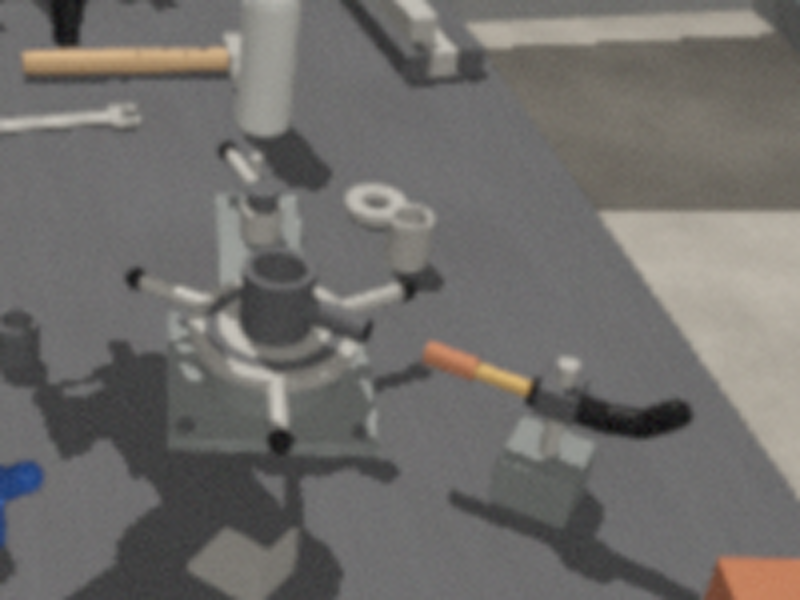

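View pics/top10.png

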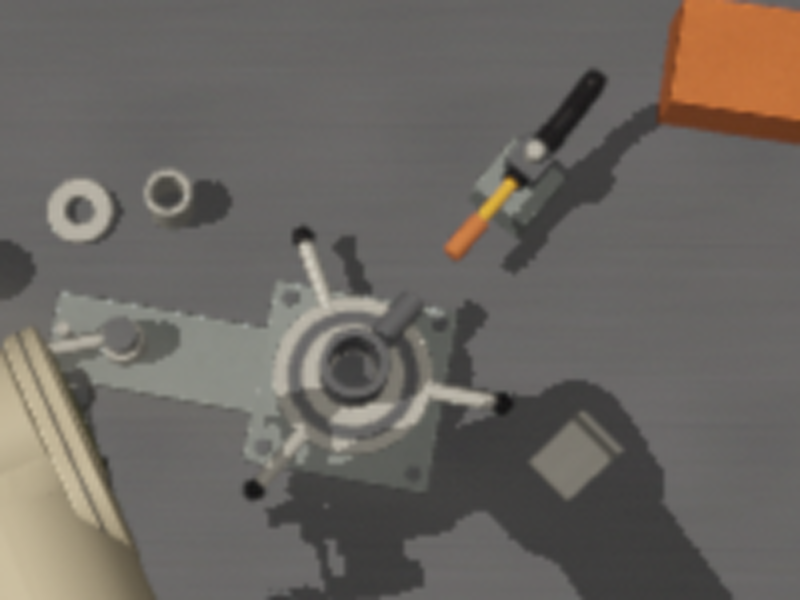

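Run:
```python
from m import *
p=bp('side',235+228/4-.4,130+150/4-.4,.055)[:2];d=p-PV;print(p,np.hypot(*d),np.degrees(np.arctan2(d[1],d[0])))
b=[ang(502,403)[1]+60,ang(303,235)[1]-60+360,ang(254,489)[1]+180];print(b,ang(454,250,.094),ang(409,303,.094),ang(354,367,.124))
```

```text
[0.61345055 0.22939449] 0.08796529217583868 100.84403055786505
[np.float64(320.1), np.float64(319.4), np.float64(320.0)] (np.float64(0.135), np.float64(320.5)) (np.float64(0.0743), np.float64(320.4)) (np.float64(0.0048), np.float64(171.3))
```

```bash
python3 -c "
from bench import close_job,r
print(r.read_state()['ft_force'],r.read_state()['time']);print(close_job())"
```

```text
[ 0.04224478  0.5941191  -0.03394835] 22.225
the job is handed in; nothing more can be done
None
```

The branch now points at the nozzle and the brake lever is against its stop. I handed the job in at about 22 s; the system gave no verdict.

I turned the table about 171° clockwise in two gentle pushes on the spokes with the closed fingertips. I then pushed the lever round until the force levelled off at about 17 N with no further movement, and backed well clear.

| Check | Measured | Wanted |
|---|---|---|
| Branch direction, from the spokes | 319.4–320.1° | about 320.4° (nozzle), within about 6° |
| Branch direction, from the branch end itself | 320.4° | same |
| Lever direction | about 100.8° (calculated stop 101.7°) | about 1.2 rad, above 1.08 |
| Force on the tool after retreating | about 0.6 N or less, within sensor noise | none |

- **Pipe:** it stands upright in the last pictures, and I saw no contact with it. One rough reading put its top centre 4.8 mm from the axis, where the first picture gave 1.6 mm. I put this down to reading the pixels, because the branch end measured the same radius before and after.
- **Lever by arm position:** my estimate from the tool position read 94°, past the calculated stop. The finger-thickness I assumed was probably slightly too large, so I relied on the camera reading and the force rise instead.
- **Bystanders:** the ones visible in the final close-ups looked unmoved. I did not measure them, and the close-ups leave out the flat brush and parts of some others.

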